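# Turn the peg tray's cover leaf over its spine

### The job

Uncover the clothes pegs: with the fingertips, push the hinged cover leaf of the twin peg tray up by its lip, over the spine, and press it down fully flat over the other well. Turn it steadily and press gently, do not fling it and do not pinch or grip it, and leave everything else on the ledge where it is. Finish clear of everything.

Things in the scene. Friction and masses are not known exactly. Their poses are not given: they have to be found in the camera images.
- spine (a point): middle of the hinge pin of the twin peg tray, on its axis, 50 mm above the ledge. The tray: fixed wooden box, 180 mm along the pin, 250 mm across, 46 mm high, an open well on each side of the pin. Axes turn with the tray: x along the pin (roughly away from the robot), y across it to the left-hand well, over which the leaf starts; z up
- leaf (a joint): cover leaf's angle about the pin, rad: 0 = flat over the left-hand (+y) well, 1.57 = upright, 3.14 = flat over the right-hand (-y) well (both ends are stops). Starts at 0 to 0.35. Stiff hinge (0.13 N m): the leaf stays at any angle where it is left, so it must be pushed all the way down
- leaf_mid (a point): middle of the cover leaf, a plywood board 170 mm along the pin, 6 mm thick, reaching from 8 to 135 mm from the pin's axis (this point: mid-thickness, 71.5 mm out), 0.12 kg with its lip. Axes turn with it: x along the pin, y to the free edge, z square to the board (up at the start). Flat, its faces are 47 and 53 mm above the ledge and its free edge 10 mm outside the tray wall
- lip_edge (a point): middle of the outer edge of the leaf's lip: a 4 mm aluminium plate along the whole free edge, 38 mm tall, leaning 23 degrees outwards. Leaf flat at the start: this edge is 150 mm out from the pin and 85 mm above the ledge, to be pushed towards the spine from outside. Turned over, the lip hangs outside the other wall, edge 15 mm above the ledge. z: leaf to lip edge; y: square to the plate
- brush: bystander: brush with a yellow handle, 220 x 32 x 31 mm, lying near the robot's side of the tray; origin under its middle
- soap_box: bystander: clear acrylic soap box with shut lid, 104 x 70 x 35 mm, left of the tray; origin under its middle
- saucer: bystander: white ceramic saucer, 124 mm across and 20 mm high, right of the tray; origin under its middle
- beaker: bystander: ceramic beaker, 72 mm across and 85 mm high, beyond the tray to the left; origin under its middle
- paddle: bystander: wooden clothes paddle lying flat beyond the tray to the right, 110 mm wide, 395 mm long with its handle, 14 mm thick; origin under the middle of its handle, 315 mm from the blade end
- carousel_rim (a point): bystander: a point on the top rim (50 mm from the axis, 147 mm up) of the turning head of the peg carousel, which stands far to the right of the tray on a turntable base 124 mm across

How it is judged:
By the outcome, as a careful person would: the job done as asked, in the order asked, and still so for the second after the job is handed in, with the robot touching nothing.
It also fails if it takes over 51 s, if anything falls off the work surface, if the arm or the gripper's body presses on something with over 40 N, if the wrist force passes 120 N, or if a joint passes its speed limit or range.

### The arm

A 7-joint arm with a two-finger parallel gripper is mounted at the origin on the work surface. World frame = base frame: x ahead of the robot, y to its left, z up, the work surface at z = 0. Lengths are in m, angles in degrees, forces in N, time in s.
With the tool pointing down it reaches from about 0.425 to 0.875 m from the base axis. Payload 4.7 kg.
Tool frame: the origin (TCP) lies on the mounting face of the last link; the fingertips stand 182 mm ahead of it and the grasp point (between the pads) lies 164 mm ahead of it; z points along the fingers, x is the direction in which the jaws open and shut, and the axes are right-handed (so a half turn about z gives the same grasp; the last joint's range is limited). The gripper opens to 87 mm and grips with 3 to 60 N. Pads are 19 mm wide; open, the fingers measure 117 mm over their backs; the gripper's body (75 mm by 190 mm) begins 51 mm behind the grasp point.
Start: joints at [-74.88, 18.392, -4.016, 83.108, 1.295, 78.541, -3.26], TCP at [0.161, 0.63, 0.405] pointing down, gripper open.
Joint ranges: [-163.93, 163.93], [-17.29, 119.83], [-79.2, 71.16], [3.27, 140.29], [-89.18, 269.18], [5.43, 117.66], [-154.24, 154.24]. Speed limits (degrees/s): [147.25, 147.25, 180, 180, 180, 180, 180].

### API

Orientations are given as [roll, pitch, yaw] about the fixed x, y, z axes, in that order (R = Rz(yaw) Ry(pitch) Rx(roll)).
In Python, from cell import status, cams, env, outline_of, landmark_of gives the robot as it stands. The module is installed in compiled form; this text tells all that it offers.
- The arm moves only by the tool jog_arm, never from a script. Its argument "rows" is a list of rows, each a list of 7 numbers: the closure, from 0 (fully open) to 1 (shut), then the shift along the tool's x, y, z in m, then the turn, a rotation vector about the tool's x, y, z in degrees. A call has 1 to 12 rows; each row shifts and turns the commanded pose from where the row before left it, along the tool's axes as they then stand; what a row does not reach is not made up. A row lasts 1/12 s, in which the tool goes at most 41.7 mm and 7.16 degrees, less where a joint would pass 70% of its speed; a pose out of reach is approached as far as the arm can. A call with a gripper value outside its range is refused whole. The fingers move at their own pace and stop on an object; "grip_force" is the grip in N (left out, the last holds). Time passes only in rows, so rows that do not move let the fingers close. It gives the time, the measured TCP pose, the force and the opening at its end, in the units of the state.
- status.get_obs(): the state, without advancing time (a new reading comes with each control period).
- cams.read_camera(name): name is "side" or "top"; returns (picture, depth): 400x640x3 uint8, red, green, blue; 400x640 float32, m along the optical axis (not along the pixel's ray), 0 where there is no reading.
- cams.camera_params(name): a dict with "vfov" (degrees; the focal length in pixels is half the picture's height over the tangent of half this angle, whatever the lens; pixels are square), "cx", "cy" (the principal point, pixels), "eye" and "attitude" of the camera in the world. Camera axes: x right, y up, looking along -z (the intrinsics and any distortion apply to the point x, -y, -z); pixel columns grow to the right and rows downward; lengths in m; the calibration is good to about 2 mm. A picture is of the moment at which its call begins. camera_params takes no time and is no camera call.
- env.sign_off(): hands the job in, once; it reports no verdict.
Trained networks look in the newest picture that a camera, given by its name, has taken for a name from the list of things; names that differ only in an ending like _2 or _b are one class to them, and where a whole thing is asked for, a point or a joint stands for the part that bears it (a point fixed in the world has none). Each returns a list of dicts, best first, with "conf" (0 to 1); they miss things now and then, are a little off and sometimes report something else, mostly with a low value. They report only what shows in the picture. A call takes as long as a camera call.
- outline_of(camera, name): "pixels" (400x640 bool, what is visible of it) and "box" ([left, top, right, bottom] in pixels, round what is visible of it).
- landmark_of(camera, name): "position" ([row, column] in pixels: a listed point, or the origin of a listed thing).
The state is a dict: "time_s": time; "qpos": joint angles; "joint_velocities": joint speeds; "effort": joint torques, N m; "tool_pos": TCP position; "tool_rot": TCP orientation; "force": force on the tool from outside, world axes, zero at the start; "wrist_torque": the same for the moment, N m; "grip_width": finger opening in m.
Only numpy, scipy, OpenCV 4.12 (cv2) and the standard library are available. Lean on these libraries where they do the work, as an engineer would, in place of code of your own. Each camera call takes 0.05 s, during which the arm holds its last target. There are 200 camera calls.

## Working session

There is one attempt and no reset: what is moved stays moved. The work goes in short steps, Python scripts to look and compute and a tool call to move; the robot and the scene stay as the last step left them, time stands still between calls to the robot, and variables do not carry over. Pictures are saved under pics/ and viewed, about 8 in all and at most 12, crops included, and the job is handed in when it is done.

Besides the shell and the picture viewer there is one more tool, called after "Request:" in YAML: its name, and indented under it one key for each argument. jog_arm: Moves the arm, as the interface text tells. Its arguments: {"type":"object","properties":{"rows":{"type":"array"},"grip_force":{"type":"number"}},"required":["rows"]}

```bash
mkdir -p pics; cat > h.py <<'E'
import numpy as np, cv2
from cell import status, cams, env, outline_of, landmark_of
from scipy.spatial.transform import Rotation as R
E
python3 - <<'E'
from h import *
for c in ("top","side"):
    p=cams.camera_params(c); print(c,p)
    im,d=cams.read_camera(c); cv2.imwrite(f"pics/{c}0.png",im[:,:,::-1]); np.save(f"pics/{c}0.npy",d)
    for n in ("spine","leaf_mid","lip_edge","brush","soap_box","saucer","beaker","paddle","carousel_rim"):
        r=landmark_of(c,n); print(n,[(np.round(x["position"],1),round(x["conf"],2)) for x in r[:2]])
print(status.get_obs())
E
```

```text
top {'vfov': 57.72552742822499, 'cx': 317.55035694480404, 'cy': 194.06713190754476, 'eye': array([ 0.52654527, -0.02647578,  0.98701258]), 'attitude': array([  3.57129594,   1.27304874, -89.63179824])}
spine [(array([205.2, 270.8]), 0.84), (array([138.3, 223.6]), 0.36)]
leaf_mid [(array([199.6, 243.2]), 0.67)]
lip_edge [(array([198.3, 212.2]), 0.8)]
brush [(array([138.4, 220.5]), 0.7), (array([199.4, 244.4]), 0.61)]
soap_box [(array([193.8, 164.7]), 0.89)]
saucer [(array([214.4, 364.4]), 0.58)]
beaker [(array([140.1, 220.4]), 0.65)]
paddle [(array([120.3, 355.1]), 0.72)]
carousel_rim [(array([181.4, 479.2]), 0.91)]
side {'vfov': 48.40183415934083, 'cx': 312.645253539304, 'cy': 200.31360346538727, 'eye': array([ 0.17331814, -0.89464948,  0.8798855 ]), 'attitude': array([ 51.30501337,  -0.27339087, -23.86273839])}
spine [(array([191.5, 293.8]), 0.91), (array([148.9, 280.7]), 0.6)]
leaf_mid [(array([176.9, 286.4]), 0.84)]
lip_edge [(array([148.9, 282.2]), 0.85)]
brush [(array([216.9, 242.5]), 0.58)]
soap_box [(array([155.8, 271.8]), 0.51)]
saucer [(array([264. , 309.8]), 0.89)]
beaker [(array([167.9, 327.2]), 0.67)]
paddle [(array([173.8, 285.1]), 0.18)]
carousel_rim [(array([280. , 400.1]), 0.87)]
{'time_s': 1.0, 'qpos': array([-74.88047776,  18.39293439,  -4.01812828,  83.10750567,
         1.29546494,  78.54100735,  -3.25807904]), 'joint_velocities': array([-0.06268436, -0.01608184, -0.06800403, -0.0890454 ,  0.00210314,
       -0.00151406, -0.00545869]), 'effort': array([-2.47697353e-04, -4.91119587e+01, -4.02993355e-01, -3.12773895e+01,
       -6.34971145e-02,  3.36243503e-02,  2.99360102e-05]), 'tool_pos': array([0.16068139, 0.62983452, 0.40477574]), 'tool_rot': array([ 1.79997465e+02, -3.72039303e-03,  7.56932110e+01]), 'force': array([ 0.1528695, -0.1398546,  0.3179751]), 'wrist_torque': array([ 0.01047753,  0.01366796, -0.00701633]), 'grip_width': 0.08722257388905105}
```

```bash
cat >> h.py <<'E'
def K(c):
    p=cams.camera_params(c); return p,200/np.tan(np.radians(p["vfov"]/2)),R.from_euler("xyz",p["attitude"],degrees=True)
def unproj(c,rc,d):
    p,f,Q=K(c); r,q=np.asarray(rc,float).T; d=np.asarray(d,float)
    v=np.stack([(q-p["cx"])/f*d,-(r-p["cy"])/f*d,-d],-1)
    return Q.apply(v)+p["eye"]
def atz(c,rc,z):
    p,f,Q=K(c); a=unproj(c,[rc],[1.0])[0]-p["eye"]; return p["eye"]+a*(z-p["eye"][2])/a[2]
def proj(c,X):
    p,f,Q=K(c); v=Q.inv().apply(np.atleast_2d(X)-p["eye"]); d=-v[:,2]
    return np.stack([p["cy"]-f*v[:,1]/d,p["cx"]+f*v[:,0]/d],-1)
def tri(rt,rs):
    ps=[K(c)[0]["eye"] for c in("top","side")]; ds=[unproj(c,[r],[1.0])[0]-p for c,r,p in zip(("top","side"),(rt,rs),ps)]
    A=0;b=0
    for p,d in zip(ps,ds):
        d=d/np.linalg.norm(d);M=np.eye(3)-np.outer(d,d);A=A+M;b=b+M@p
    return np.linalg.solve(A,b)
E
python3 - <<'E'
from h import *
for n,t,s in (("spine",(205.2,270.8),(191.5,293.8)),("leaf_mid",(199.6,243.2),(176.9,286.4)),("lip",(198.3,212.2),(148.9,282.2)),("rim",(181.4,479.2),(280,400.1)),("saucer",(214.4,364.4),(264,309.8))):
    print(n,tri(t,s).round(3))
print(atz("top",(205.2,270.8),.05),atz("side",(191.5,293.8),.05))
a=cv2.imread("pics/top0.png")[60:340,80:560]; cv2.imwrite("pics/topc.png",cv2.resize(a,(800,467)))
E
```

```text
spine [0.558 0.115 0.05 ]
leaf_mid [0.567 0.188 0.054]
lip [0.572 0.244 0.125]
rim [ 0.611 -0.382  0.142]
saucer [ 0.522 -0.129 -0.016]
[0.55540005 0.11567007 0.05      ] [0.56067837 0.11366594 0.05      ]
```

View pics/topc.png

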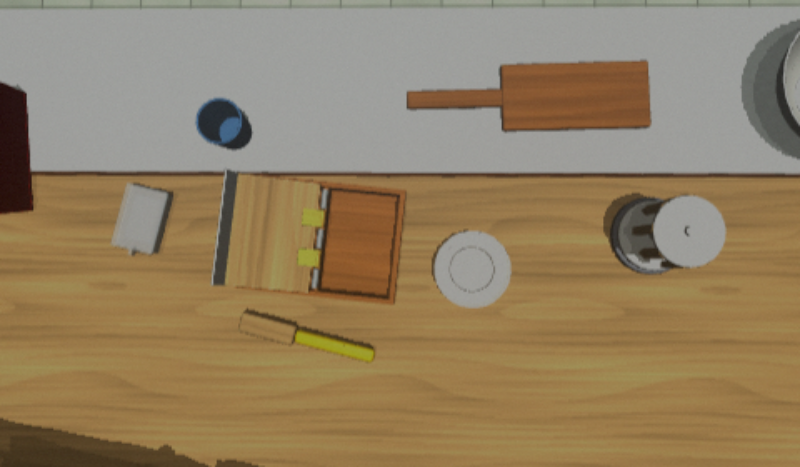

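View pics/side0.png

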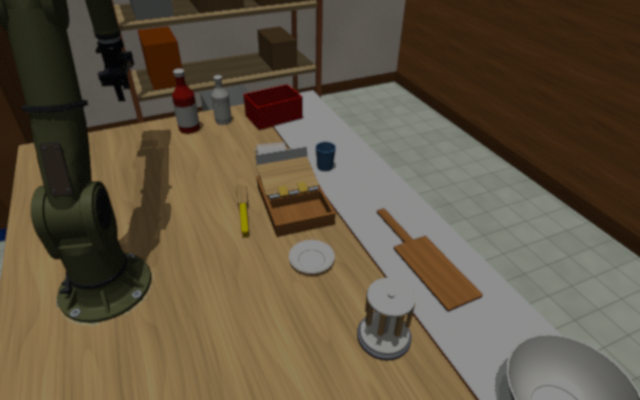

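```bash
python3 - <<'E'
from h import *
for c in("top","side"):
    im,d=cams.read_camera(c)
    rr,cc=np.mgrid[:400,:640]; P=unproj(c,np.stack([rr.ravel(),cc.ravel()],1),d.ravel()).reshape(400,640,3)
    np.save(f"pics/P{c}.npy",P)
    for n in("leaf","lip_edge","spine","saucer","beaker","soap_box","brush"):
        o=outline_of(c,n)
        if not o: print(c,n,None); continue
        m=o[0]["pixels"]&(d>0); q=P[m]; 
        print(c,n,round(o[0]["conf"],2),o[0]["box"],m.sum(),np.percentile(q,[2,50,98],axis=0).round(3).tolist())
        if n=="leaf":
            np.save(f"pics/leaf{c}.npy",q)
# tray profile: rows along across-tray line in top
P=np.load("pics/Ptop.npy"); d
for r in (190,200,215):
    print(r,[tuple((P[r,k]*1000).round().astype(int)) for k in range(204,326,4)])
E
```

```text
top leaf 0.95 [207.4, 160.0, 272.7, 236.3] 3999 [[0.489, 0.118, 0.052], [0.569, 0.191, 0.071], [0.65, 0.253, 0.117]]
top lip_edge 0.65 [208.7, 166.2, 274.9, 240.4] 4085 [[0.486, 0.117, 0.048], [0.568, 0.192, 0.071], [0.65, 0.254, 0.117]]
top spine 0.79 [206.7, 164.9, 323.9, 240.1] 7443 [[0.473, -0.004, 0.004], [0.563, 0.131, 0.055], [0.648, 0.251, 0.113]]
top saucer None
top beaker 0.67 [198.6, 120.2, 231.9, 149.7] 766 [[0.706, 0.232, 0.001], [0.744, 0.274, 0.048], [0.77, 0.297, 0.086]]
top soap_box 0.73 [145.8, 169.2, 184.5, 217.1] 1156 [[0.541, 0.366, -0.0], [0.589, 0.402, 0.033], [0.642, 0.446, 0.037]]
top brush 0.7 [224.8, 248.0, 304.7, 278.9] 809 [[0.374, 0.034, 0.024], [0.407, 0.154, 0.029], [0.438, 0.237, 0.033]]
side leaf 0.65 [254.5, 145.3, 318.4, 196.2] 2156 [[0.486, 0.116, 0.05], [0.564, 0.195, 0.07], [0.645, 0.254, 0.112]]
side lip_edge 0.88 [254.8, 146.7, 318.9, 195.2] 2240 [[0.485, 0.114, 0.05], [0.565, 0.196, 0.07], [0.647, 0.254, 0.114]]
side spine 0.9 [255.8, 145.9, 337.1, 239.4] 4832 [[0.464, -0.017, 0.002], [0.556, 0.116, 0.044], [0.643, 0.252, 0.109]]
side saucer 
[... 4010 characters left out ...]
np.int64(132), np.int64(54)), (np.int64(530), np.int64(122), np.int64(56)), (np.int64(530), np.int64(114), np.int64(38)), (np.int64(530), np.int64(108), np.int64(6)), (np.int64(530), np.int64(97), np.int64(7)), (np.int64(530), np.int64(86), np.int64(9)), (np.int64(531), np.int64(76), np.int64(4)), (np.int64(531), np.int64(64), np.int64(8)), (np.int64(531), np.int64(53), np.int64(10)), (np.int64(531), np.int64(42), np.int64(10)), (np.int64(531), np.int64(32), np.int64(9)), (np.int64(531), np.int64(21), np.int64(7)), (np.int64(531), np.int64(10), np.int64(6)), (np.int64(531), np.int64(-1), np.int64(43)), (np.int64(531), np.int64(-11), np.int64(-3)), (np.int64(531), np.int64(-22), np.int64(0))]
```

```bash
python3 - <<'E'
from h import *
for c in("top","side"):
    q=np.load(f"pics/leaf{c}.npy"); 
    b=q[(q[:,1]>.135)&(q[:,1]<.225)&(q[:,2]<.1)&(q[:,2]>.045)]
    for _ in range(3):
        A=np.c_[b[:,:2],np.ones(len(b))]; s=np.linalg.lstsq(A,b[:,2],rcond=None)[0]; e=b[:,2]-A@s; b=b[abs(e)<2.5*e.std()]
    yaw=np.degrees(np.arctan2(-s[0],s[1])); th=np.arctan(np.hypot(*s[:2]))
    e=q[q[:,2]>.104]; print(c,"yaw",yaw,"theta",np.degrees(th),"res",e.std())
    P=np.load(f"pics/P{c}.npy").reshape(-1,3)
    w=P[(P[:,2]>.040)&(P[:,2]<.052)&(P[:,0]>.44)&(P[:,0]<.68)&(P[:,1]<.10)&(P[:,1]>-.04)]
    Y=np.radians(-5.4); ux=np.array([np.cos(Y),np.sin(Y)]); uy=np.array([-np.sin(Y),np.cos(Y)])
    a=w[:,:2]@ux; bb=w[:,:2]@uy
    print(" rim x",np.percentile(a,[1,3,97,99]).round(4)," y",np.percentile(bb,[1,3,10]).round(4),len(w))
    l=q[:,:2]@ux; m=q[:,:2]@uy
    print(" leaf x",np.percentile(l,[1,3,97,99]).round(4)," y edge",np.percentile(m,[97,99]).round(4),"z",np.percentile(q[:,2],[98,99.5]).round(4))
    # pin from plane: board top plane is 3mm above pin axis plane at w=0 -> solve plane z = .05+3/cos
    x0=.558; y0=(.05+.003/np.cos(th)-s[2]-s[0]*x0)/s[1]; print(" pin y at x=.558 from plane",y0, "spine landmark uy", np.dot([.558,.115],uy), np.dot([.558,.115],ux))
E
```

```text
top yaw -5.352197801222971 theta 13.419672879893024 res 0.19596477497336703
 rim x [0.4578 0.4584 0.6364 0.6373]  y [0.0418 0.0421 0.0433] 465
 leaf x [0.4661 0.4696 0.6279 0.6315]  y edge [0.3019 0.3039] z [0.1173 0.119 ]
 pin y at x=.558 from plane 0.11855132087090482 spine landmark uy 0.1670020647610852 0.5447011202168895
side yaw -4.683523536659643 theta 13.697436163947765 res 0.19329887407454935
 rim x [0.4555 0.4559 0.6352 0.6356]  y [0.0382 0.0389 0.0401] 280
 leaf x [0.4637 0.467  0.6223 0.6264]  y edge [0.302  0.3038] z [0.112  0.1144]
 pin y at x=.558 from plane 0.12729935331974168 spine landmark uy 0.1670020647610852 0.5447011202168895
```

```bash
cat >> h.py <<'E'
Y=np.radians(-5.3); UX=np.array([np.cos(Y),np.sin(Y),0]); UY=np.array([-np.sin(Y),np.cos(Y),0])
PIN=UX*.546+UY*.1655+np.array([0,0,.05])
def tcp(u,w): # TCP for tip's spine-side lower edge at (u,w) rel. pin
    return PIN+UY*(u+.0095)+np.array([0,0,w+.182])
def here():
    o=status.get_obs(); p=o["tool_pos"]-PIN
    return o["time_s"],dict(x=round(p@UX,4),u=round(p@UY-.0095,4),w=round(p[2]-.182,4)),o["tool_rot"].round(2),o["force"].round(2),round(o["grip_width"],4)
E
python3 - <<'E'
from h import *
o=status.get_obs(); Q=R.from_euler("xyz",o["tool_rot"],degrees=True)
print(PIN,here()); T=tcp(.175,.12); print(T, Q.inv().apply(T-o["tool_pos"]), -5.3-o["tool_rot"][2])
# stage waypoints
t=np.radians(np.arange(13.5,180.1,7.5)); 
u1=np.maximum(.154*np.cos(t+.2287),.135*np.cos(t)+.003*np.sin(t))+.002; w1=np.maximum(.122*np.sin(t)-.003*np.cos(t),0.03)
u2=.115*np.cos(t)+.003*np.sin(t); w2=.115*np.sin(t)-.003*np.cos(t)
for a in zip(np.degrees(t),u1*1e3,w1*1e3,u2*1e3,w2*1e3): print(np.round(a,1))
E
```

```text
[0.55895302 0.1143581  0.05      ] (1.8, {'x': np.float64(-0.4442), 'u': np.float64(0.467), 'w': np.float64(0.1728)}, array([180.  ,  -0.  ,  75.69]), array([ 0.08, -0.45, -0.1 ]), 0.0869)
[0.57599539 0.2980693  0.352     ] [-0.21881286  0.4844129   0.05278508] -80.98919360213125
[ 13.5 139.7  30.  112.5  23.9]
[ 21.  129.5  40.9 108.4  38.4]
[ 28.5 122.1  55.6 102.5  52.2]
[ 36.  113.   69.3  94.8  65.2]
[ 43.5 102.   81.8  85.5  77. ]
[51.  89.3 92.9 74.7 87.5]
[ 58.5  75.1 102.5  62.6  96.5]
[ 66.   59.7 110.2  49.5 103.8]
[ 73.5  43.2 116.1  35.5 109.4]
[ 81.   26.1 120.   21.  113.1]
[ 88.5   8.5 121.9   6.  114.9]
[ 96.   -9.1 121.6  -9.  114.7]
[103.5 -26.6 119.3 -23.9 112.5]
[111.  -43.6 115.  -38.4 108.4]
[118.5 -59.8 108.6 -52.2 102.5]
[126.  -74.9 100.5 -65.2  94.8]
[133.5 -88.8  90.6 -77.   85.5]
[ 141.  -101.    79.1  -87.5   74.7]
[ 148.5 -111.5   66.3  -96.5   62.6]
[ 156.  -120.1   52.4 -103.8   49.5]
[ 163.5 -126.6   37.5 -109.4   35.5]
[ 171.  -130.9   30.  -113.1   21. ]
[ 178.5 -132.9   30.  -114.9    6. ]
```

Request:
jog_arm:
  rows:
    - [1,-0.0137,0.0303,0.0,0,0,0]
    - [1,-0.0137,0.0303,0.0,0,0,0]
    - [1,-0.0137,0.0303,0.0,0,0,0]
    - [1,-0.0137,0.0303,0.0,0,0,0]
    - [1,-0.0137,0.0303,0.0,0,0,0]
    - [1,-0.0137,0.0303,0.0,0,0,0]
    - [1,-0.0137,0.0303,0.0,0,0,0]
    - [1,-0.0137,0.0303,0.0,0,0,0]
    - [1,-0.0137,0.0303,0.0,0,0,0]
    - [1,-0.0137,0.0303,0.0,0,0,0]
    - [1,-0.0137,0.0303,0.0,0,0,0]
    - [1,-0.0137,0.0303,0.0,0,0,0]
  grip_force: 10

```text
time_s: 2.8
tool_pos: [0.4734, 0.3794, 0.405]
tool_rot: [180.0, -0.0, 75.7]
force: [0.7, 0.3, 0.6]
grip_width: 0.0151
```

Request:
jog_arm:
  rows:
    - [1,-0.0137,0.0303,0.0,0,0,0]
    - [1,-0.0137,0.0303,0.0,0,0,0]
    - [1,-0.0137,0.0303,0.0,0,0,0]
    - [1,-0.0137,0.0303,0.0,0,0,0]
    - [1,0,0,0,0,0,0]
    - [1,0,0,0,0,0,0]

```text
time_s: 3.3
tool_pos: [0.578, 0.295, 0.4046]
tool_rot: [180.0, 0.1, 75.4]
force: [0.5, 0.1, -0.4]
grip_width: 0.0004
```

Request:
jog_arm:
  rows:
    - [1,0,0,0,0,0,6.75]
    - [1,0,0,0,0,0,6.75]
    - [1,0,0,0,0,0,6.75]
    - [1,0,0,0,0,0,6.75]
    - [1,0,0,0,0,0,6.75]
    - [1,0,0,0,0,0,6.75]
    - [1,0,0,0,0,0,6.75]
    - [1,0,0,0,0,0,6.75]
    - [1,0,0,0,0,0,6.75]
    - [1,0,0,0,0,0,6.75]
    - [1,0,0,0,0,0,6.75]
    - [1,0,0,0,0,0,6.75]

```text
time_s: 4.3
tool_pos: [0.5751, 0.2993, 0.4048]
tool_rot: [-179.9, 0.0, -5.5]
force: [-0.4, 0.0, 0.0]
grip_width: 0.0008
```

```bash
python3 -c "
from h import *
print(here())"
```

```text
(4.3, {'x': np.float64(-0.001), 'u': np.float64(0.1761), 'w': np.float64(0.1728)}, array([-1.7994e+02,  5.0000e-02, -5.4900e+00]), array([-0.38,  0.05,  0.02]), 0.0008)
```

Request:
jog_arm:
  rows:
    - [1,0,0,0.0131,0,0,0]
    - [1,0,0,0.0131,0,0,0]
    - [1,0,0,0.0131,0,0,0]
    - [1,0,0,0.0131,0,0,0]
    - [1,0,0,0.0131,0,0,0]
    - [1,0,0,0.0131,0,0,0]
    - [1,0,0,0.0131,0,0,0]
    - [1,0,0,0.0131,0,0,0]
    - [1,0,0,0.0131,0,0,0]
    - [1,0,0,0.0131,0,0,0]
    - [1,0,0.01,0,0,0,0]
    - [1,0,0.01,0,0,0,0]

```text
time_s: 5.3
tool_pos: [0.5739, 0.2773, 0.2726]
tool_rot: [179.9, 0.1, -5.2]
force: [1.1, -0.4, 1.2]
grip_width: 0.0003
```

Request:
jog_arm:
  rows:
    - [1,0,0.005,0,0,0,0]
    - [1,0,0.005,0,0,0,0]
    - [1,0,0.004,0,0,0,0]
    - [1,0,0.004,-0.001,0,0,0]
    - [1,0,0.004,-0.001,0,0,0]
    - [1,0,0.004,-0.001,0,0,0]
    - [1,0,0,0,0,0,0]

```text
time_s: 5.88
tool_pos: [0.5725, 0.2579, 0.281]
tool_rot: [-179.2, -0.4, -5.1]
force: [0.9, 11.7, 7.1]
grip_width: 0.0004
```

```bash
python3 - <<'E'
from h import *
print(here())
im,d=cams.read_camera("side"); im2,d2=cams.read_camera("top")
a=cv2.resize(im[100:240,220:380],(640,560)); cv2.imwrite("pics/side1.png",a[:,:,::-1])
print(here())
E
```

```text
(5.8833, {'x': np.float64(0.0002), 'u': np.float64(0.1347), 'w': np.float64(0.049)}, array([-179.19,   -0.35,   -5.07]), array([ 0.92, 11.65,  7.06]), 0.0004)
(5.9833, {'x': np.float64(0.0002), 'u': np.float64(0.1348), 'w': np.float64(0.0489)}, array([-179.23,   -0.36,   -5.04]), array([ 1.21, 12.48,  6.17]), 0.0003)
```

View pics/side1.png

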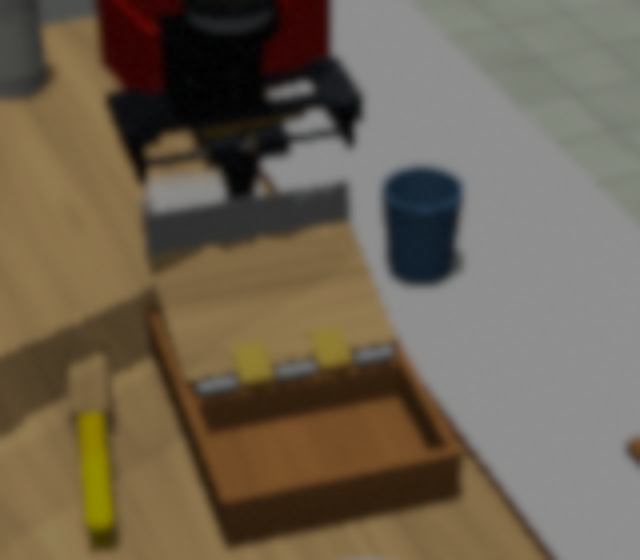

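Request:
jog_arm:
  rows:
    - [1,0,0,-0.005,0,0,0]
    - [1,0,0.001,-0.005,0,0,0]
    - [1,0,0.0015,-0.005,0,0,0]
    - [1,0,0.0015,-0.005,0,0,0]
    - [1,0,0.002,-0.005,0,0,0]

```text
time_s: 6.4
tool_pos: [0.5718, 0.2466, 0.3032]
tool_rot: [-179.8, -0.1, -5.3]
force: [2.3, 4.4, 0.4]
grip_width: 0.0006
```

```bash
cat >> h.py <<'E'
def theta():
    out=[]
    for c in("side",):
        im,d=cams.read_camera(c); rr,cc=np.mgrid[:400,:640]; P=unproj(c,np.stack([rr.ravel(),cc.ravel()],1),d.ravel())-PIN
        x,u,w=P@UX,P@UY,P[:,2]; 
        m=(abs(x)<.08)&(w>.0)&(np.hypot(u,w)<.13)&(np.hypot(u,w)>.03)&(d.ravel()>0)
        a=np.degrees(np.arctan2(w[m],u[m])); h,e=np.histogram(a,bins=np.arange(-2,184,2)); out.append((c,[(int(e[i]),int(h[i])) for i in np.argsort(-h)[:4]]))
    return out
E
python3 -c "
from h import *
print(here()); print(theta())"
```

```text
(6.4, {'x': np.float64(0.0006), 'u': np.float64(0.1234), 'w': np.float64(0.0712)}, array([-1.7984e+02, -1.4000e-01, -5.2600e+00]), array([2.27, 4.43, 0.44]), 0.0006)
[('side', [(26, 474), (24, 465), (28, 174), (22, 165)])]
```

Request:
jog_arm:
  rows:
    - [1,0,0.0028,-0.0045,0,0,0]
    - [1,0,0.0028,-0.0045,0,0,0]
    - [1,0,0.0029,-0.0045,0,0,0]
    - [1,0,0.0034,-0.0041,0,0,0]
    - [1,0,0.0034,-0.0041,0,0,0]
    - [1,0,0.0034,-0.0041,0,0,0]
    - [1,0,0.0034,-0.0041,0,0,0]
    - [1,0,0.003,-0.001,0,0,0]
    - [1,0,0.003,-0.001,0,0,0]
    - [1,0,0.003,-0.001,0,0,0]
    - [1,0,0.003,-0.001,0,0,0]
    - [1,0,0.003,-0.001,0,0,0]

```text
time_s: 7.45
tool_pos: [0.5682, 0.2131, 0.34]
tool_rot: [-179.4, -0.2, -5.1]
force: [-0.3, 14.5, 12.7]
grip_width: 0.0006
```

```bash
python3 -c "
from h import *
print(here()); print(theta())"
```

```text
(7.45, {'x': np.float64(0.0001), 'u': np.float64(0.0897), 'w': np.float64(0.108)}, array([-179.42,   -0.21,   -5.13]), array([-0.27, 14.47, 12.75]), 0.0006)
[('side', [(46, 588), (44, 489), (48, 239), (42, 148)])]
```

Request:
jog_arm:
  rows:
    - [1,0,0.001,-0.005,0,0,0]
    - [1,0,0.0045,-0.0045,0,0,0]
    - [1,0,0.005,-0.0036,0,0,0]
    - [1,0,0.0052,-0.0034,0,0,0]
    - [1,0,0.0054,-0.0031,0,0,0]
    - [1,0,0.0056,-0.0028,0,0,0]
    - [1,0,0.0056,-0.0025,0,0,0]
    - [1,0,0.0058,-0.0023,0,0,0]
    - [1,0,0.0059,-0.002,0,0,0]
    - [1,0,0.006,-0.0018,0,0,0]
    - [1,0,0.006,-0.0015,0,0,0]
    - [1,0,0.006,-0.0012,0,0,0]

```text
time_s: 8.5
tool_pos: [0.5622, 0.1465, 0.3717]
tool_rot: [-180.0, -0.0, -5.3]
force: [-0.4, 2.9, 7.9]
grip_width: 0.0007
```

```bash
python3 -c "
from h import *
print(here()); print(theta())"
```

```text
(8.5, {'x': np.float64(0.0002), 'u': np.float64(0.0228), 'w': np.float64(0.1397)}, array([-1.7996e+02, -1.0000e-02, -5.3300e+00]), array([-0.36,  2.88,  7.93]), 0.0007)
[('side', [(78, 646), (76, 481), (80, 259), (82, 94)])]
```

Request:
jog_arm:
  rows:
    - [1,0,0.006,-0.0015,0,0,0]
    - [1,0,0.006,-0.001,0,0,0]
    - [1,0,0.006,-0.0007,0,0,0]
    - [1,0,0.0062,-0.0002,0,0,0]
    - [1,0,0.0062,0,0,0,0]
    - [1,0,0.0062,0.0004,0,0,0]
    - [1,0,0.0062,0.0006,0,0,0]
    - [1,0,0.0062,0.0009,0,0,0]
    - [1,0,0.0061,0.0011,0,0,0]
    - [1,0,0.0061,0.0014,0,0,0]
    - [1,0,0.006,0.0017,0,0,0]
    - [1,0,0.006,0.002,0,0,0]

```text
time_s: 9.55
tool_pos: [0.5553, 0.0737, 0.3651]
tool_rot: [180.0, 0.0, -5.3]
force: [-0.0, 0.5, 1.0]
grip_width: 0.0004
```

```bash
python3 - <<'E'
from h import *
print(here()); print(theta())
im,d=cams.read_camera("side")
a=cv2.resize(im[100:240,220:380],(640,560)); cv2.imwrite("pics/side2.png",a[:,:,::-1])
E
```

```text
(9.55, {'x': np.float64(0.0001), 'u': np.float64(-0.0503), 'w': np.float64(0.1331)}, array([ 1.7999e+02,  4.0000e-02, -5.3100e+00]), array([-0.02,  0.45,  1.03]), 0.0004)
[('side', [(108, 301), (110, 272), (112, 126), (114, 45)])]
```

View pics/side2.png

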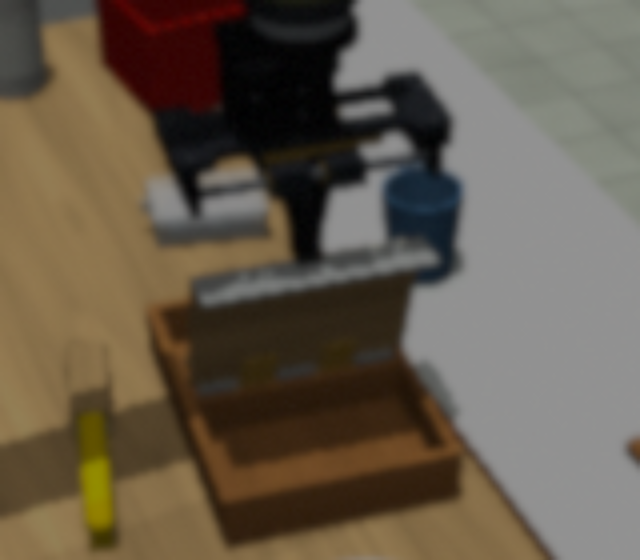

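Request:
jog_arm:
  rows:
    - [1,0,0,-0.01,0,0,0]
    - [1,0,-0.015,0,0,0,0]
    - [1,0,-0.02,0.005,0,0,0]
    - [1,0,0,0.013,0,0,0]
    - [1,0,0,0.013,0,0,0]
    - [1,0,0.006,0,0,0,0]
    - [1,0,0.006,0.001,0,0,0]
    - [1,0,0.006,0.001,0,0,0]
    - [1,0,0.0045,0.0015,0,0,0]
    - [1,0,0.0045,0.0018,0,0,0]

```text
time_s: 10.48
tool_pos: [0.5565, 0.0815, 0.3403]
tool_rot: [-179.9, -0.1, -5.4]
force: [-0.6, 0.7, 0.9]
grip_width: 0.0005
```

```bash
python3 -c "
from h import *
print(here()); print(theta())"
```

```text
(10.4833, {'x': np.float64(0.0006), 'u': np.float64(-0.0424), 'w': np.float64(0.1083)}, array([-1.7993e+02, -9.0000e-02, -5.3600e+00]), array([-0.57,  0.72,  0.93]), 0.0005)
[('side', [(116, 243), (118, 132), (114, 67), (120, 67)])]
```

Request:
jog_arm:
  rows:
    - [1,0,0.0049,0.0029,0,0,0]
    - [1,0,0.0049,0.0029,0,0,0]
    - [1,0,0.0043,0.0026,0,0,0]
    - [1,0,0.0043,0.0026,0,0,0]
    - [1,0,0.0043,0.0026,0,0,0]
    - [1,0,0.004,0.0031,0,0,0]
    - [1,0,0.004,0.0031,0,0,0]
    - [1,0,0.004,0.0031,0,0,0]
    - [1,0,0.0035,0.0036,0,0,0]
    - [1,0,0.0035,0.0036,0,0,0]
    - [1,0,0.0035,0.0036,0,0,0]
    - [1,0,0.003,0.004,0,0,0]

```text
time_s: 11.53
tool_pos: [0.5517, 0.0339, 0.3012]
tool_rot: [-180.0, 0.0, -5.3]
force: [-0.3, 1.2, 0.2]
grip_width: 0.0005
```

```bash
python3 -c "
from h import *
print(here()); print(theta())"
```

```text
(11.5333, {'x': np.float64(0.0002), 'u': np.float64(-0.0903), 'w': np.float64(0.0692)}, array([-1.80e+02,  1.00e-02, -5.31e+00]), array([-0.31,  1.16,  0.23]), 0.0005)
[('side', [(144, 85), (142, 25), (136, 15), (138, 13)])]
```

Request:
jog_arm:
  rows:
    - [1,0,0.0031,0.0033,0,0,0]
    - [1,0,0.0031,0.0033,0,0,0]
    - [1,0,0.0024,0.0044,0,0,0]
    - [1,0,0.0024,0.0044,0,0,0]
    - [1,0,0.0024,0.0044,0,0,0]
    - [1,0,0.0019,0.0047,0,0,0]
    - [1,0,0.0019,0.0047,0,0,0]
    - [1,0,0.0019,0.0047,0,0,0]
    - [1,0,0.0012,0.0048,0,0,0]
    - [1,0,0.0012,0.0048,0,0,0]
    - [1,0,0.0012,0.0048,0,0,0]

```text
time_s: 12.5
tool_pos: [0.5497, 0.0115, 0.2529]
tool_rot: [-180.0, -0.0, -5.3]
force: [-0.6, 0.6, 0.1]
grip_width: 0.0005
```

Request:
jog_arm:
  rows:
    - [1,0,0.0006,0.0045,0,0,0]
    - [1,0,0.0006,0.0045,0,0,0]
    - [1,0,0.0004,0.004,0,0,0]
    - [1,0,0,0.003,0,0,0]
    - [1,0,0,0.002,0,0,0]
    - [1,0,0,0,0,0,0]
    - [1,0,0,0,0,0,0]

```text
time_s: 13.08
tool_pos: [0.5496, 0.0099, 0.2356]
tool_rot: [-180.0, 0.0, -5.3]
force: [-1.2, -0.6, 3.2]
grip_width: 0.0007
```

```bash
python3 -c "
from h import *
print(here()); print(theta())"
```

```text
(13.0833, {'x': np.float64(0.0003), 'u': np.float64(-0.1144), 'w': np.float64(0.0036)}, array([-180.  ,    0.  ,   -5.32]), array([-1.2 , -0.55,  3.2 ]), 0.0007)
[('side', [(178, 380), (176, 46), (132, 21), (156, 17)])]
```

Request:
jog_arm:
  rows:
    - [1,0,0,0.001,0,0,0]
    - [1,0,0,0.001,0,0,0]
    - [1,0,0,0.001,0,0,0]
    - [1,0,0,0,0,0,0]
    - [1,0,0,0,0,0,0]

```text
time_s: 13.55
tool_pos: [0.5498, 0.0097, 0.2353]
tool_rot: [-179.9, 0.0, -5.3]
force: [-9.9, -0.6, 23.0]
grip_width: 0.0004
```

Request:
jog_arm:
  rows:
    - [1,0,0,-0.002,0,0,0]
    - [1,0,0,-0.004,0,0,0]
    - [1,0,0,-0.008,0,0,0]
    - [1,0,0,-0.015,0,0,0]
    - [1,0,0,-0.02,0,0,0]
    - [1,0,0,-0.02,0,0,0]
    - [1,0,0,-0.02,0,0,0]
    - [1,0,0,-0.02,0,0,0]
    - [1,0,0,-0.02,0,0,0]
    - [1,0,0,-0.02,0,0,0]
    - [1,0,0,-0.01,0,0,0]
    - [1,0,0,0,0,0,0]

```text
time_s: 14.55
tool_pos: [0.5503, 0.01, 0.3939]
tool_rot: [-179.9, -0.3, -5.3]
force: [0.2, -0.3, -0.1]
grip_width: 0.0004
```

```bash
python3 - <<'E'
from h import *
print(here())
for c in("side","top"):
    im,d=cams.read_camera(c); cv2.imwrite(f"pics/{c}3.png",im[:,:,::-1])
    rr,cc=np.mgrid[:400,:640]; P=unproj(c,np.stack([rr.ravel(),cc.ravel()],1),d.ravel())-PIN
    x,u,w=P@UX,P@UY,P[:,2]
    m=(abs(x)<.075)&(u<-.02)&(u>-.13)&(abs(w)<.04)&(d.ravel()>0)
    for lo in(-.13,-.105,-.08,-.055): k=m&(u>lo)&(u<lo+.025); print(c,lo,k.sum(),np.median(w[k]).round(4) if k.any() else None)
    s=np.polyfit(u[m],w[m],1) if m.sum()>50 else None; print("slope deg",None if s is None else np.degrees(np.arctan(s[0])))
    for n in("brush","soap_box","saucer","beaker"):
        o=outline_of(c,n)
        if o: q=P[(o[0]["pixels"]&(d>0)).ravel()]+PIN; print(n,round(o[0]["conf"],2),np.percentile(q,[2,50,98],axis=0).round(3).tolist())
E
```

```text
(14.55, {'x': np.float64(0.001), 'u': np.float64(-0.1142), 'w': np.float64(0.1619)}, array([-179.91,   -0.26,   -5.3 ]), array([ 0.18, -0.29, -0.07]), 0.0004)
side -0.13 299 -0.0
side -0.105 287 -0.0002
side -0.08 263 -0.0004
side -0.055 269 -0.0003
slope deg -0.12011309861042753
brush 0.59 [[0.37, 0.03, -0.003], [0.399, 0.132, 0.027], [0.435, 0.234, 0.031]]
soap_box 0.74 [[0.536, 0.361, -0.0], [0.569, 0.383, 0.026], [0.631, 0.438, 0.035]]
saucer 0.78 [[0.458, -0.18, -0.002], [0.516, -0.118, 0.007], [0.57, -0.071, 0.018]]
beaker 0.74 [[0.704, 0.229, 0.004], [0.732, 0.242, 0.052], [0.768, 0.296, 0.082]]
top -0.13 0 None
top -0.105 0 None
top -0.08 0 None
top -0.055 0 None
slope deg None
brush 0.66 [[0.399, 0.177, 0.018], [0.422, 0.209, 0.029], [0.443, 0.241, 0.033]]
soap_box 0.88 [[0.539, 0.366, 0.003], [0.591, 0.402, 0.033], [0.643, 0.444, 0.037]]
beaker 0.75 [[0.706, 0.232, 0.002], [0.744, 0.275, 0.047], [0.77, 0.297, 0.085]]
```

View pics/side3.png

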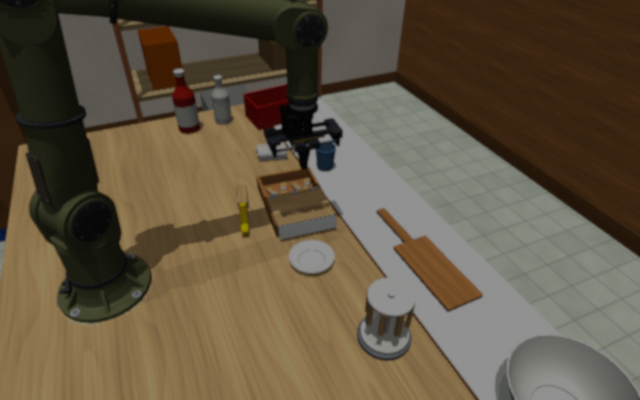

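```bash
python3 -c "
from h import *
print(env.sign_off(), here())"
```

```text
the job is handed in; nothing more can be done
the job is handed in; nothing more can be done
```

The cover leaf is turned over and lies flat on the right-hand well, with the pegs in the left well uncovered. I pushed it with closed fingertips only: up by the lip, over the spine, then down on the board. It took about 15 of the 51 s.

- **Flatness:** in the side camera's depth the leaf slopes only 0.12°. At the final press it moved just 0.3 mm while the force rose to 23 N, so it is on its stop.
- **Forces:** the 23 N upward at that last press (about 25 N in all) was the highest I read. It was a bit firmer than intended. On the way up, friction on the lip briefly raised it to about 19 N.
- **Bystanders:** brush, soap box, saucer and beaker measured within a few mm of where they started, apart from the soap box in the side view and the brush in the top view. The top camera saw the soap box unmoved and the side camera the brush, so I put those two differences down to partial views. I checked the paddle and carousel only by eye in the last picture, where they look unmoved.
- **Arm:** it finished about 16 cm above the leaf, with the wrist force near zero.

**Checks that failed or disagreed:**
- The top camera could not see the leaf or the saucer at the end, because the arm was in the way.
- The side camera put the leaf's face about 3 mm lower than its nominal height. It had a similar offset at the start, and the fingertip height agreed with flat.

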